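# Shut the recessed vacuum valve on the bench

## Robot

A 6-joint arm with a two-finger parallel gripper is mounted at the origin on a cart in front of the work surface, level with it; the furniture and walls round the work are solid. World frame = base frame: x ahead of the robot, y to its left, z up, the work surface at z = 0. Lengths are in mm, angles in rad, forces in N, time in s.
With the tool pointing down it reaches from about 275 to 1000 mm from the base axis. Payload 8.4 kg.
Tool frame: the origin (TCP) lies between the finger pads; the fingertips stand 8 mm ahead of it and the grasp point (between the pads) lies 11 mm behind it (tcp_to_tips is the distance from the TCP to the fingertips, in mm); z points along the fingers, y is the line along which they close (so a half turn about z gives the same grasp; the last joint's range is limited). The gripper opens to 85 mm and grips with 20 to 120 N. Pads are 22 mm wide; open, the fingers measure 114 mm over their backs; the gripper's body (76 mm by 85 mm) begins 54 mm behind the grasp point. The pads swing forward as they close: fully open they stand 13 mm farther back than shut.
Start: joints at [1.163, 0.353, 1.633, -0, 1.155, -0.002], TCP at [246.72, 574.245, 239.281] pointing down, gripper open.
Joint ranges: [-2.63, 2.63], [-0.92, 2.1], [0.06, 2.66], [-1.3, 4.44], [0, 2.69], [-3.02, 3.02]. Speed limits (rad/s): [2.22, 2.22, 2.79, 3.14, 3.14, 3.14].

## Interface

Orientations are given as [roll, pitch, yaw] about the fixed x, y, z axes, in that order (R = Rz(yaw) Ry(pitch) Rx(roll)).
In Python, from rig import * gives the robot as it stands.
- The arm moves only by the tool step_arm, never from a script. Its argument "motion" is a list of rows, each an object with "claw": the finger opening in mm, from 0 to 85.4; "delta_pos": the shift along the tool's x, y, z in mm, a list of three; "turn": the turn about the tool's z in rad. In form: [{"claw": claw, "delta_pos": [dx, dy, dz], "turn": turn}, ...]. A call has 1 to 8 rows; each row shifts and turns the commanded pose from where the row before left it, along the tool's axes as they then stand; what a row does not reach is not made up. A row lasts 1/12 s, in which the tool goes at most 41.7 mm and 7.16 degrees, less where a joint would pass 70% of its speed; a pose out of reach is approached as far as the arm can. A call is refused whole if a number of a shift passes 41.7 or a number of a turn 0.125, either way. A call with a gripper value outside its range is refused whole. The fingers move at their own pace and stop on an object; "force" is the grip in N (left out, the last holds). Time passes only in rows, so rows that do not move let the fingers close. It gives the time, the measured TCP pose, the force, the opening and the grip force at its end, in the units of the state.
- sense(): the state, without advancing time (a new reading comes with each control period).
- grab_frame(name): name is "scene" or "top"; returns a dict with "img" (400x640x3 uint8, red, green, blue), "vertical_fov" (degrees; the focal length in pixels is half the picture's height over the tangent of half this angle, whatever the lens; pixels are square), "cx", "cy" (the principal point, pixels), "R" (3x3) and "t" (3): a world point X has camera coordinates R X + t. Camera axes: x right, y down, z forward; pixel columns grow to the right and rows downward; lengths in mm; the calibration is good to about 2 mm. A picture is of the moment at which its call begins. There is no depth.
- sign_off(): hands the job in; it is judged then, once.
The state is a dict: "clock": time; "qpos": joint angles; "qvel": joint speeds; "joint_efforts": joint torques, N m; "eef_pos": TCP position; "tcp_rot": TCP orientation; "contact_force": force on the tool from outside, world axes, zero at the start; "wrist_torque": the same for the moment, N m; "opening": opening from 0.0 (shut) to 1.0 (fully open); "grasp_force": force on a finger pad.
Only numpy, scipy, OpenCV 4.12 (cv2) and the standard library are available. Lean on these libraries where they do the work, as an engineer would, in place of code of your own. Each camera call takes 0.05 s, during which the arm holds its last target. There are 200 camera calls.

## Task

Close the vacuum shut-off valve for the night: slide the steel dust cover fully off the well, reach in and turn the recessed knob clockwise until you feel it firmly against its soft stop - do not force it past that - then let go and slide the cover fully shut again. Do not lean on the rim of the well, and leave the things standing behind the unit where they are.

Things in the scene. Friction and masses are not known exactly. Their poses are not given: they have to be found in the camera images.
- unit: the fixed grey and white shut-off unit, 120 (x) x 210 (y) mm, deck top 74 mm above the worktop. Origin on the worktop under its centre; y along its length, z up. The round well is at x = 0, y = -50 mm in this frame.
- deck: white top block of the unit with the well: a round recess 80 mm across, 36 mm deep (floor 38 mm above the worktop). Two guide rails 9 mm wide stand 7 mm above the deck along its long edges, inner faces at x = +-48 mm. Origin at the centre of its underside, 30 mm above the worktop; axes as unit. Must not be pressed with more than 20 N.
- knob: black knob on the well floor: skirt 42 mm across, 4 mm high, on it a bar grip 36 mm long (its x), 14 mm thick (its y), 26 mm high, top 6 mm below the rim. Origin on its axis at the well floor, z up; only turns about z, friction 0.05 N m, stays where left. Turns clockwise (from above) 0.6 to 1.5 rad, different each time, before it meets the stop.
- knob_grip (a point): point on the knob's axis at mid-height of the bar, 17 mm above the well floor; x along the bar, z up. On each side of the bar there are 33 mm to the wall of the well, so fingers must go in partly closed.
- stop: rubbery stop under the knob, out of sight (origin on the axis; where it stops the knob must be felt). Once met, the torque rises 1.5 N m per rad above friction. It bears 15 mm off the axis: 3 N (0.045 N m above friction) is firmly closed, over 11 N (0.165 N m above friction, 0.11 rad past touch) damages it. Let go, the knob springs back slightly and stays on the stop.
- cover (a joint): sliding steel dust cover on the deck, 94 x 92 x 4 mm: 0 = shut (well covered), grows along +y of the unit to 0.092 m (fully open). Starts shut or up to 15 mm ajar. Sliding friction 1.5 N, stays where it is left.
- cover_tab (a point): top centre of the cover's upright tab, 101 mm above the worktop. The tab is 50 mm long (x of the unit), 10 mm thick (y of the unit, the sliding direction) and stands 22 mm above the cover plate.
- bottle: white dropper bottle with red cap, 25 x 64 mm, loose, stands behind the unit; origin under its centre.
- jar: white jar with dark green lid, 65 x 78 mm, loose, stands behind the unit; origin under its centre.
- slides: flat grey-blue slide box, 95 x 105 x 37 mm, loose, lies behind the unit; origin under its centre.

How it is judged:
By the outcome, as a careful person would: the job done as asked, in the order asked, and still so for the second after the job is handed in, with the robot touching nothing.
It also fails if it takes over 72 s, if anything falls off the work surface, if the arm or the gripper's body presses on something with over 40 N, if the wrist force passes 120 N, or if a joint passes its speed limit or range.

## Working session

There is one attempt and no reset: what is moved stays moved. The work goes in short steps, Python scripts to look and compute and a tool call to move; the robot and the scene stay as the last step left them, time stands still between calls to the robot, and variables do not carry over. Pictures are saved under pics/ and viewed, at most 10 in all, crops included, and the job is handed in when it is done.

Besides the shell and the picture viewer there is one more tool, called after ">>>" as a command line: name --argument value ..., lists and objects as JSON in quotes. step_arm: Moves the arm, as the interface text tells. Its arguments: {"type":"object","properties":{"motion":{"type":"array","items":{"type":"object","properties":{"claw":{"type":"number"},"delta_pos":{"type":"array","items":{"type":"number"}},"turn":{"type":"number"}}}},"force":{"type":"number"}},"required":["motion"]}

```bash
mkdir -p pics; ls
python3 - <<'E'
from rig import *
import cv2
s=sense(); print(s)
for n in("scene","top"):
    f=grab_frame(n); cv2.imwrite(f"pics/{n}0.png",f["img"][:,:,::-1]); print(n,f["vertical_fov"],f["cx"],f["cy"],f["R"],f["t"])
E
```

```text
pics
{'clock': 0.0, 'qpos': array([ 1.16260065e+00,  3.53638380e-01,  1.63414576e+00, -1.37625502e-05,
        1.15515881e+00, -2.42088781e-03]), 'qvel': array([ 0.00108094,  0.00112221,  0.00143747, -0.00023887,  0.0003298 ,
        0.0001386 ]), 'joint_efforts': array([ 2.84217240e-03, -6.05247688e+01, -3.42065227e+01,  2.76144719e-04,
        9.38552519e-03,  8.76724528e-06]), 'eef_pos': array([246.54094067, 573.82120801, 238.56278087]), 'tcp_rot': array([-3.14024233e+00,  9.31432478e-06,  2.73582344e+00]), 'contact_force': array([ 0.54484326,  0.37479765, -0.02462517]), 'wrist_torque': array([ 0.03006936, -0.03079449, -0.01949882]), 'grasp_force': 0.0, 'opening': 0.9995246238532702}
scene 51.281314335274345 324.9191997577254 204.12798961346326 [[ 0.80298141 -0.59576488 -0.01688396]
 [-0.46161612 -0.60375499 -0.64991574]
 [ 0.3770032   0.52966416 -0.7598187 ]] [-437.35099336  400.63365395  629.62282   ]
top 47.558134112872224 319.05045044162 193.24980073995246 [[-0.03237794 -0.99945921 -0.00574017]
 [-0.97055505  0.03281212 -0.23863415]
 [ 0.23869345 -0.00215533 -0.97109258]] [134.30456387 615.07867818 798.94587911]
```

View pics/scene0.png

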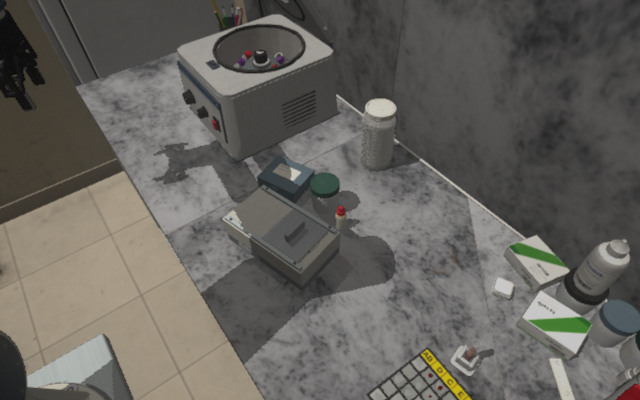

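View pics/top0.png

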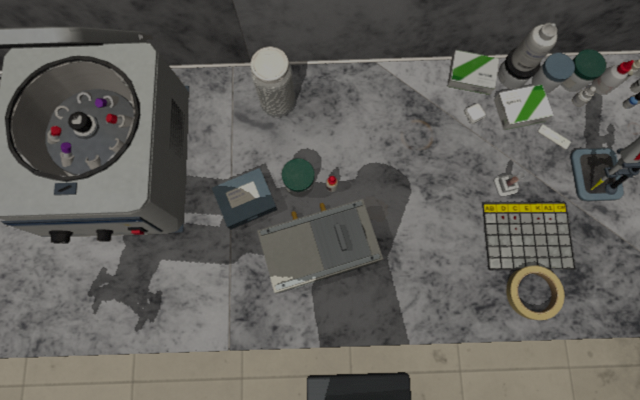

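The unit is at about (320,247) in the top view, with the cover over its right part and the tab at (341,237). The slide box, jar and bottle stand beyond it. I'll zoom in on both views.

Run:
```python
import cv2
a=cv2.imread("pics/top0.png")[190:300,250:390]; b=cv2.imread("pics/scene0.png")[175:295,215:350]
cv2.imwrite("pics/c1.png",cv2.resize(a,(784,588),interpolation=cv2.INTER_CUBIC)[:, :])
cv2.imwrite("pics/c2.png",cv2.resize(b,None,fx=5,fy=5,interpolation=cv2.INTER_CUBIC)[:600])
print(784/140,588/110)
```

```text
5.6 5.345454545454546
```

View pics/c1.png

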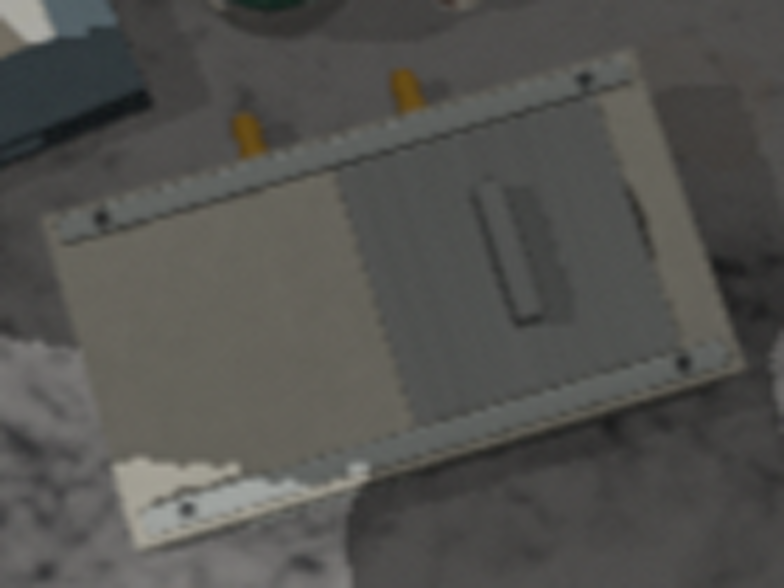

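View pics/c2.png

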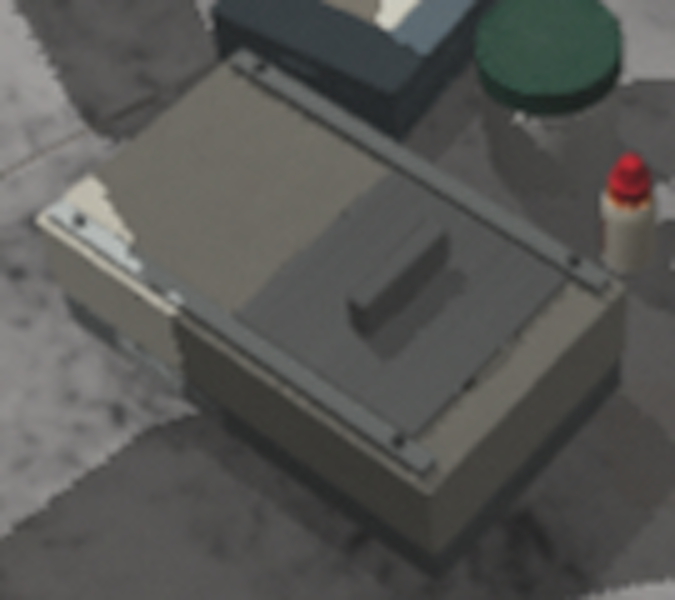

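Both crops show the white deck with its corners clear. The cover is slightly ajar, and the crescent at (635,220) in crop 1 is the exposed edge of the well. The tab top runs from (487,182) to (527,322) in crop 1. I'll cast rays from the deck corners at z=74 and from the tab top at z=101.

```bash
cat > h.py <<'E'
from rig import *
import numpy as np, cv2
def ray(f,px,z):
    F=200/np.tan(np.radians(f["vertical_fov"]/2)); R=np.array(f["R"]);t=np.array(f["t"])
    d=R.T@np.array([(px[0]-f["cx"])/F,(px[1]-f["cy"])/F,1]); c=-R.T@t
    return (c+d*(z-c[2])/d[2])[:2]
E
python3 - <<'E'
from h import *
np.set_printoptions(precision=1,suppress=True)
T=grab_frame("top");S=grab_frame("scene")
t=lambda u,v,z:ray(T,(250+(u+.5)/5.6-.5,190+(v+.5)/5.3455-.5),z)
s=lambda u,v,z:ray(S,(215+(u+.5)/5-.5,175+(v+.5)/5-.5),z)
# order: (-x? left-near),(right-near),(right-far),(left-far)
A=[t(138,548,74),t(742,370,74),t(637,50,74),t(45,215,74)]
B=[s(40,218,74),s(432,492,74),s(622,290,74),s(235,55,74)]
for n,P in(("top",A),("scene",B)):
    P=np.array(P);d=(P[0]+P[3]-P[1]-P[2])/2
    print(n,P.tolist(),"ctr",P.mean(0),"len",np.linalg.norm(d),"wid",np.linalg.norm((P[3]+P[2]-P[0]-P[1])/2),"yaw of +y",np.arctan2(d[1],d[0]))
    y=d/np.linalg.norm(d);x=np.array([y[1],-y[0]]);c=P.mean(0)
    print("axis x",x)
    tabs=[t(487,182,101),t(527,322,101),t(476,184,101),t(518,326,101),t(494,180,101),t(542,318,101)] if n=="top" else [s(352,297,101),s(445,228,101)]
    for q in tabs: print(" tab",q,(q-c)@x,(q-c)@y)
    ed=[t(340,175,78),t(412,420,78),t(605,95,78),t(680,345,78)] if n=="top" else [s(390,180,78),s(243,310,78),s(560,287,78),s(415,430,78)]
    for q in ed: print(" cover edge",(q-c)@x,(q-c)@y)
def red(f,z):
    h=cv2.cvtColor(f["img"],cv2.COLOR_RGB2HSV)
E
```

```text
top [[435.95560892404774, 201.89653680273528], [489.9640418025942, 0.796967233695824], [605.2630946748645, 29.26509761595821], [552.1533826877381, 232.28827067242187]] ctr [520.8 116.1] len 209.0391638345683 wid 119.43121907846988 yaw of +y 1.8299012885760162
axis x [1.  0.3]
 tab [554.3  83.7] 24.0309478582016 -39.84559644317786
 tab [505.9  72.8] -25.560132326687352 -37.998452575206734
 tab [553.7  87.3] 24.40567131030572 -36.18929637946071
 tab [504.6  75.7] -26.013418988200446 -34.80959536858038
 tab [554.9  81.4] 24.034048311049013 -42.248096695302195
 tab [507.1  67.9] -25.66502921288294 -43.04659299117518
 cover edge 44.368228690847396 4.971559366227186
 cover edge -44.60555107832684 6.512086069973155
 cover edge 46.08970314750201 -89.40910653923541
 cover edge -45.50102907808203 -85.98438826334254
scene [[437.59334699639413, 202.0505171637991], [491.9687200303059, 0.007788844487095048], [603.1053053086778, 30.34436527447798], [547.4181204400013, 231.84431215993573]] ctr [520.  116.1] len 209.1413740532244 wid 114.49845371893366 yaw of +y 1.8370609801257403
axis x [1.  0.3]
 tab [507.9  73.5] -22.907658961319406 -37.841963147480755
 tab [554.5  79.5] 23.673554679709937 -44.3561282159629
 cover edge 42.2804226073993 2.3130647928940125
 cover edge -41.92977165724994 4.618823743693672
 cover edge 41.6552735820561 -86.23671419212357
 cover edge -42.93507217534259 -84.19983782408457
```

>>> step_arm --motion '[{"claw": 60, "delta_pos": [-28.6, -21.5, 0], "turn": 0}, {"claw": 60, "delta_pos": [-28.6, -21.5, 0], "turn": 0}, {"claw": 60, "delta_pos": [-28.6, -21.5, 0], "turn": 0}, {"claw": 60, "delta_pos": [-28.6, -21.5, 0], "turn": 0}, {"claw": 60, "delta_pos": [-28.6, -21.5, 0], "turn": 0}, {"claw": 60, "delta_pos": [-28.6, -21.5, 0], "turn": 0}, {"claw": 60, "delta_pos": [-28.6, -21.5, 0], "turn": 0}, {"claw": 60, "delta_pos": [-28.6, -21.5, 0], "turn": 0}]' --force 30

```text
clock: 0.87
eef_pos: [389.5, 324.3, 239.3]
tcp_rot: [3.142, 0.0, 2.736]
contact_force: [0.3, 1.6, -0.1]
opening: 0.704
grasp_force: 0.0
```

>>> step_arm --motion '[{"claw": 60, "delta_pos": [-28.6, -21.5, 0], "turn": 0}, {"claw": 60, "delta_pos": [-28.6, -21.5, 0], "turn": 0}, {"claw": 60, "delta_pos": [-28.6, -21.5, 0], "turn": 0}, {"claw": 60, "delta_pos": [-28.6, -21.5, 0], "turn": 0}, {"claw": 60, "delta_pos": [-28.6, -21.5, 0], "turn": 0}, {"claw": 60, "delta_pos": [-28.6, -21.5, 0], "turn": 0}, {"claw": 60, "delta_pos": [-28.6, -21.5, 0], "turn": 0}, {"claw": 60, "delta_pos": [-28.6, -21.5, 0], "turn": 0}]'

```text
clock: 1.53
eef_pos: [531.9, 75.8, 239.3]
tcp_rot: [3.142, 0.0, 2.736]
contact_force: [0.5, 0.8, 0.5]
opening: 0.701
grasp_force: 0.0
```

>>> step_arm --motion '[{"claw": 40, "delta_pos": [0, 0, 10], "turn": -0.111}, {"claw": 40, "delta_pos": [0, 0, 10], "turn": -0.111}, {"claw": 40, "delta_pos": [0, 0, 15], "turn": -0.111}, {"claw": 40, "delta_pos": [0, 0, 15], "turn": -0.111}, {"claw": 40, "delta_pos": [0, 0, 15], "turn": -0.111}, {"claw": 40, "delta_pos": [0, 0, 15], "turn": -0.111}, {"claw": 40, "delta_pos": [0, 0, 0], "turn": 0}, {"claw": 40, "delta_pos": [0, 0, 0], "turn": 0}]'

```text
clock: 2.2
eef_pos: [530.8, 77.5, 158.8]
tcp_rot: [3.141, -0.002, -2.885]
contact_force: [-0.2, -0.2, -0.5]
opening: 0.468
grasp_force: 0.0
```

>>> step_arm --motion '[{"claw": 40, "delta_pos": [0, 0, 20], "turn": 0}, {"claw": 40, "delta_pos": [0, 0, 20], "turn": 0}, {"claw": 40, "delta_pos": [0, 0, 15], "turn": 0}, {"claw": 40, "delta_pos": [0, 0, 11], "turn": 0}, {"claw": 40, "delta_pos": [0, 0, 0], "turn": 0}, {"claw": 0, "delta_pos": [0, 0, 0], "turn": 0}, {"claw": 0, "delta_pos": [0, 0, 0], "turn": 0}, {"claw": 0, "delta_pos": [0, 0, 0], "turn": 0}]' --force 30

```text
clock: 2.87
eef_pos: [532.2, 77.7, 94.6]
tcp_rot: [-3.141, 0.002, -2.882]
contact_force: [-0.5, -0.1, 1.6]
opening: 0.11
grasp_force: 32.1
```

>>> step_arm --motion '[{"claw": 0, "delta_pos": [0, 0, 0], "turn": 0}, {"claw": 0, "delta_pos": [0, 0, 0], "turn": 0}, {"claw": 0, "delta_pos": [0, 0, 0], "turn": 0}]'

```text
clock: 3.12
eef_pos: [532.3, 77.7, 94.5]
tcp_rot: [-3.141, 0.002, -2.882]
contact_force: [-1.3, 1.1, 4.9]
opening: 0.111
grasp_force: 32.7
```

>>> step_arm --motion '[{"claw": 0, "delta_pos": [0, 6, 0], "turn": 0}, {"claw": 0, "delta_pos": [0, 12, 0], "turn": 0}, {"claw": 0, "delta_pos": [0, 12, 0], "turn": 0}, {"claw": 0, "delta_pos": [0, 12, 0], "turn": 0}, {"claw": 0, "delta_pos": [0, 12, 0], "turn": 0}, {"claw": 0, "delta_pos": [0, 12, 0], "turn": 0}, {"claw": 0, "delta_pos": [0, 8, 0], "turn": 0}, {"claw": 0, "delta_pos": [0, 4, 0], "turn": 0}]'

```text
clock: 3.78
eef_pos: [511.7, 153.8, 94.5]
tcp_rot: [-3.141, 0.002, -2.881]
contact_force: [-1.5, -2.3, 7.3]
opening: 0.109
grasp_force: 32.9
```

>>> step_arm --motion '[{"claw": 0, "delta_pos": [0, 2, 0], "turn": 0}, {"claw": 0, "delta_pos": [0, 1, 0], "turn": 0}, {"claw": 0, "delta_pos": [0, 0, 0], "turn": 0}]'

```text
clock: 4.03
eef_pos: [511.0, 156.2, 94.5]
tcp_rot: [3.142, 0.001, -2.881]
contact_force: [-1.9, 0.4, 8.1]
opening: 0.107
grasp_force: 32.9
```

>>> step_arm --motion '[{"claw": 0, "delta_pos": [0, 1, 0], "turn": 0}, {"claw": 0, "delta_pos": [0, 1, 0], "turn": 0}, {"claw": 0, "delta_pos": [0, 0, 0], "turn": 0}]'

```text
clock: 4.28
eef_pos: [510.6, 157.9, 94.5]
tcp_rot: [-3.141, 0.002, -2.881]
contact_force: [-0.9, -0.9, 8.5]
opening: 0.108
grasp_force: 32.9
```

>>> step_arm --motion '[{"claw": 0, "delta_pos": [0, 1, 0], "turn": 0}, {"claw": 0, "delta_pos": [0, 0, 0], "turn": 0}]'

```text
clock: 4.45
eef_pos: [510.4, 158.4, 94.5]
tcp_rot: [-3.141, 0.001, -2.881]
contact_force: [-1.2, -4.2, 9.0]
opening: 0.109
grasp_force: 32.9
```

>>> step_arm --motion '[{"claw": 40, "delta_pos": [0, 0, 0], "turn": 0}, {"claw": 40, "delta_pos": [0, 0, 0], "turn": 0}, {"claw": 40, "delta_pos": [0, 0, 0], "turn": 0}, {"claw": 34, "delta_pos": [0, 0, -30], "turn": 0}, {"claw": 34, "delta_pos": [0, 0, -36], "turn": 0}, {"claw": 34, "delta_pos": [25, 10, -20], "turn": 0}, {"claw": 34, "delta_pos": [30, 20, 0], "turn": 0}, {"claw": 34, "delta_pos": [30, 20, 0], "turn": 0}]'

```text
clock: 5.12
eef_pos: [414.9, 185.5, 180.6]
tcp_rot: [3.141, 0.003, -2.883]
contact_force: [-0.3, 0.5, 0.6]
opening: 0.395
grasp_force: 0.0
```

Run:
```python
from h import *
s=sense();print(s["eef_pos"],s["tcp_rot"],s["contact_force"],s["wrist_torque"],s["qpos"])
T=grab_frame("top")["img"];S=grab_frame("scene")["img"]
np.save("T.npy",T);np.save("S.npy",S)
a=cv2.resize(T[190:300,250:390],None,fx=5,fy=5,interpolation=cv2.INTER_CUBIC);b=cv2.resize(S[195:285,260:340],None,fx=5,fy=5,interpolation=cv2.INTER_CUBIC)
cv2.imwrite("pics/d1.png",a[:,:,::-1]);cv2.imwrite("pics/d2.png",b[:,:,::-1])
```

```text
[414.88476354 185.48850361 180.63840338] [ 3.14092973  0.0031655  -2.88322053] [-0.26624853  0.48557666  0.5774681 ] [ 0.02838816 -0.01224669  0.04934232] [ 4.17012243e-01  1.58259955e-01  2.04577447e+00  1.92149655e-04
  9.34327759e-01 -1.41227121e+00]
```

View pics/d1.png

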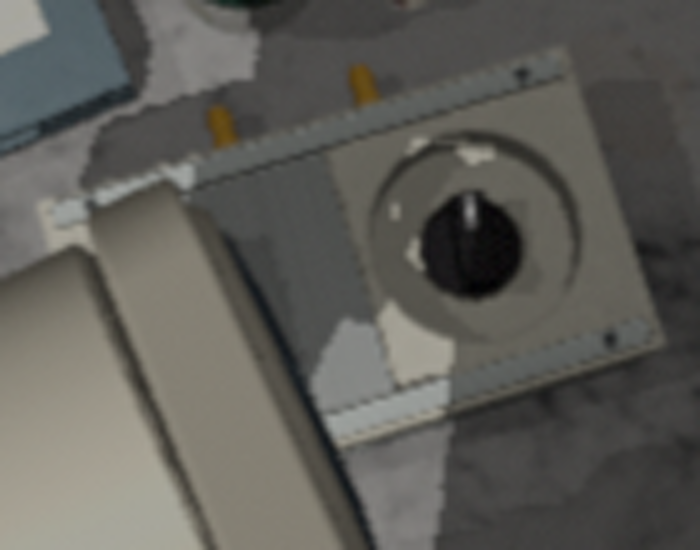

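View pics/d2.png

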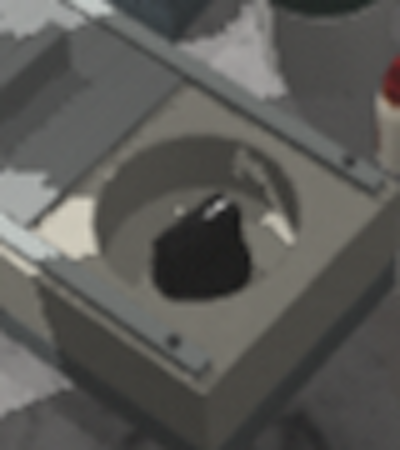

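The well is open, with its rim centred near (475,237) in d1. The knob is black, with a white mark at (470,207) at one end of the bar. I'll stretch the contrast to see which way the bar points.

Run:
```python
from h import *
T=np.load("T.npy");S=np.load("S.npy")
def st(I):
    return cv2.resize((np.clip(I.astype(float)/70,0,1)**.6*255).astype(np.uint8),(400,400),interpolation=cv2.INTER_CUBIC)
cv2.imwrite("pics/e.png",np.hstack([st(T[222:254,328:360]),st(S[230:262,284:316])])[:,:,::-1])
```

```text
(no output)
```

View pics/e.png

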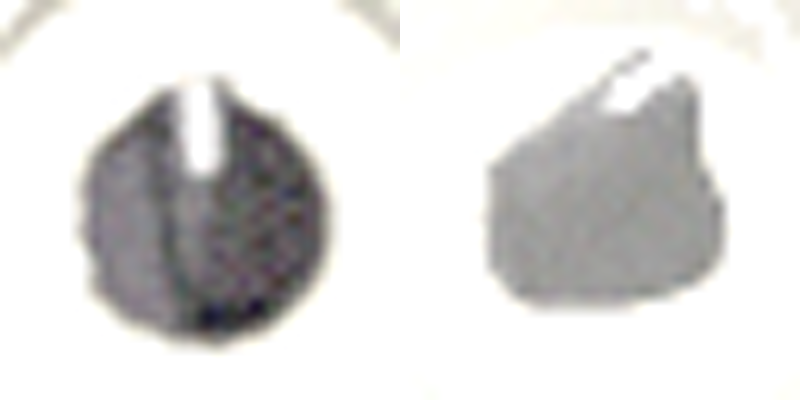

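Run:
```python
from h import *
T=grab_frame("top");S=grab_frame("scene")
t=lambda u,v,z:ray(T,(328+(u+.5)/12.5-.5,222+(v+.5)/12.5-.5),z)
s=lambda u,v,z:ray(S,(284+(u-399.5)/12.5-.5,230+(v+.5)/12.5-.5),z)
def p(n,a,b):
    d=a-b;print(n,a.round(1),b.round(1),"len",np.linalg.norm(d).round(1),"ang",np.arctan2(d[1],d[0]).round(3))
p("top edge",t(152,130,68),t(180,310,68)); p("top mark",t(196,82,68),t(208,172,68))
p("sc left edge",s(635,50,68),s(490,165,68)); p("sc mark",s(660,65,68),s(620,105,68))
print("far end bar", t(197,82,68), "sc", s(662,62,68))
# rim circle from d1 and d2
r=[ray(T,(250+u/5,190+v/5),74) for u,v in((370,237),(580,240),(475,130),(470,342))]
print("rim",np.round(r,1)); r=[ray(S,(260+u/5,195+v/5),74) for u,v in((95,215),(300,215),(195,135),(205,300))]
print("rim s",np.round(r,1))
# skirt dark mask centroid at z=42, top
m=(T["img"][222:254,328:360].max(2)<45).astype(np.uint8);M=cv2.moments(m,True);print("dark",M["m00"],ray(T,(328+M["m10"]/M["m00"],222+M["m01"]/M["m00"]),55))
```

```text
top edge [543.9  77.1] [516.4  74.1] len 27.7 ang 0.11
top mark [551.   70.1] [537.2  68.9] len 13.9 ang 0.086
sc left edge [546.8  75.9] [516.2  71.3] len 30.9 ang 0.15
sc mark [548.3  71.1] [538.8  68.5] len 9.8 ang 0.268
far end bar [551.01308677  69.93811285] sc [548.85745341  71.4035192 ]
rim [[533.6 107.3]
 [529.8  28.5]
 [573.2  66. ]
 [493.1  71.5]]
rim s [[502.3  90.7]
 [565.8  42.4]
 [555.5  99.8]
 [514.1  32.3]]
dark 302.0 [531.14486703  69.46224131]
```

>>> step_arm --motion '[{"claw": 34, "delta_pos": [-16.8, -28.8, 0], "turn": 0}, {"claw": 34, "delta_pos": [-16.8, -28.8, 0], "turn": 0}, {"claw": 34, "delta_pos": [-16.8, -28.8, 0], "turn": 0}, {"claw": 34, "delta_pos": [-16.8, -28.8, 0], "turn": 0}, {"claw": 34, "delta_pos": [-16.8, -28.8, 0], "turn": 0}, {"claw": 34, "delta_pos": [0, 0, 20], "turn": 0.07}, {"claw": 34, "delta_pos": [0, 0, 20], "turn": 0.07}, {"claw": 34, "delta_pos": [0, 0, 0], "turn": 0}]'

```text
clock: 5.98
eef_pos: [532.1, 66.2, 135.9]
tcp_rot: [-3.141, -0.005, -3.026]
contact_force: [-0.8, -0.1, -0.5]
opening: 0.397
grasp_force: 0.0
```

>>> step_arm --motion '[{"claw": 34, "delta_pos": [-1, 1.5, 15], "turn": 0}, {"claw": 34, "delta_pos": [0, 0, 15], "turn": 0}, {"claw": 34, "delta_pos": [0, 0, 15], "turn": 0}, {"claw": 34, "delta_pos": [0, 0, 10], "turn": 0}, {"claw": 34, "delta_pos": [0, 0, 0], "turn": 0}, {"claw": 34, "delta_pos": [0, 0, 0], "turn": 0}]'

```text
clock: 6.48
eef_pos: [534.0, 69.2, 84.4]
tcp_rot: [-3.142, -0.001, -3.02]
contact_force: [0.7, 0.0, 0.0]
opening: 0.398
grasp_force: 0.0
```

>>> step_arm --motion '[{"claw": 34, "delta_pos": [1, -1, 10], "turn": 0}, {"claw": 34, "delta_pos": [0, 0, 10], "turn": 0}, {"claw": 34, "delta_pos": [0, 0, 6], "turn": 0}, {"claw": 34, "delta_pos": [0, 0, 4], "turn": 0}, {"claw": 34, "delta_pos": [0, 0, 0], "turn": 0}, {"claw": 34, "delta_pos": [0, 0, 0], "turn": 0}]'

```text
clock: 6.98
eef_pos: [532.8, 68.1, 54.0]
tcp_rot: [-3.142, -0.001, -3.021]
contact_force: [-0.4, 0.2, -0.5]
opening: 0.396
grasp_force: 0.0
```

```bash
python3 -c "
from h import *
s=sense();print(s['eef_pos'],s['tcp_rot'],s['contact_force'],s['wrist_torque'],s['qpos'],s['joint_efforts'])"
```

```text
[532.77333189  68.11682849  54.03826958] [-3.14158850e+00 -5.52995262e-04 -3.02133789e+00] [-0.41111494  0.1663386  -0.52561858] [-0.09330211 -0.01937235 -0.00530216] [ 1.24371849e-01  4.70399063e-01  1.95641801e+00 -2.86780136e-06
  7.15328586e-01 -1.56667708e+00] [-1.19139516e-02 -5.61744690e+01 -2.20240438e+01 -5.52982856e-04
 -2.72934587e-02 -1.68563249e-03]
```

>>> step_arm --motion '[{"claw": 5, "delta_pos": [0, 0, 0], "turn": 0}, {"claw": 5, "delta_pos": [0, 0, 0], "turn": 0}, {"claw": 5, "delta_pos": [0, 0, 0], "turn": 0}, {"claw": 5, "delta_pos": [0, 0, 0], "turn": 0}, {"claw": 5, "delta_pos": [0, 0, 0], "turn": 0}]' --force 25

```text
clock: 7.4
eef_pos: [533.1, 69.0, 54.8]
tcp_rot: [3.14, 0.001, -3.022]
contact_force: [-1.4, 5.9, 2.3]
opening: 0.154
grasp_force: 27.1
```

```bash
cat > st.py <<'E'
from h import *
np.set_printoptions(precision=4,suppress=True)
w=[];f=[];y=[];q=[];j=[]
for i in range(3):
    s=sense();w.append(s['wrist_torque']);f.append(s['contact_force']);y.append(s['tcp_rot'][2]%6.2832);j.append(s['joint_efforts'][5])
    grab_frame("top")
print(s['eef_pos'],"yaw",np.array(y),"q6",s['qpos'][5],"open",s['opening'])
print("F",np.mean(f,0),"Tz",np.array(w)[:,2],np.mean(w,0),"j6",np.array(j))
E
python3 st.py
```

```text
[533.0995  69.0184  54.7902] yaw [3.2615 3.2614 3.2615] q6 -1.5667062451195164 open 0.15848268235935117
F [-1.3731  6.3033  1.3237] Tz [-0.0078 -0.0039  0.0046] [ 0.8842  0.1719 -0.0024] j6 [0.0044 0.004  0.0039]
```

>>> step_arm --motion '[{"claw": 5, "delta_pos": [0, 1.1, 0], "turn": 0}, {"claw": 5, "delta_pos": [0, 0, 0], "turn": 0.06}, {"claw": 5, "delta_pos": [0, 0, 0], "turn": 0.06}, {"claw": 5, "delta_pos": [0, 0, 0], "turn": 0.06}, {"claw": 5, "delta_pos": [0, 0, 0], "turn": 0.06}, {"claw": 5, "delta_pos": [0, 0, 0], "turn": 0.06}, {"claw": 5, "delta_pos": [0, 0, 0], "turn": 0.06}, {"claw": 5, "delta_pos": [0, 0, 0], "turn": 0}]'

```text
clock: 8.22
eef_pos: [533.1, 69.4, 54.8]
tcp_rot: [3.141, 0.001, 2.899]
contact_force: [-0.6, 3.3, 4.1]
opening: 0.153
grasp_force: 27.5
```

```bash
python3 st.py
```

```text
[533.0779  69.373   54.738 ] yaw [2.8991 2.9027 2.9037] q6 -1.20649959424638 open 0.15965616990776016
F [-1.2759  2.4486  4.7699] Tz [-0.0464 -0.0304 -0.0942] [ 0.148   0.2078 -0.057 ] j6 [1.0256 0.6089 0.1913]
```

>>> step_arm --motion '[{"claw": 5, "delta_pos": [0, 0.3, 0], "turn": 0.04}, {"claw": 5, "delta_pos": [0, 0, 0], "turn": 0.04}, {"claw": 5, "delta_pos": [0, 0, 0], "turn": 0.04}, {"claw": 5, "delta_pos": [0, 0, 0], "turn": 0.04}, {"claw": 5, "delta_pos": [0, 0, 0], "turn": 0.03}, {"claw": 5, "delta_pos": [0, 0, 0], "turn": 0}, {"claw": 5, "delta_pos": [0, 0, 0], "turn": 0}]'

```text
clock: 8.95
eef_pos: [533.1, 69.5, 54.7]
tcp_rot: [3.141, 0.0, 2.714]
contact_force: [-1.6, 0.6, 6.1]
opening: 0.156
grasp_force: 27.9
```

```bash
sed -i 's/range(3)/range(8)/' st.py; python3 st.py
```

```text
[533.0819  69.5463  54.7376] yaw [2.7136 2.7137 2.7138 2.7137 2.7137 2.7137 2.7137 2.7138] q6 -1.0159741490205145 open 0.15960690523237994
F [-1.2984  1.1285  6.3534] Tz [-0.084  -0.0716 -0.0383 -0.0323 -0.0389 -0.0989 -0.0425 -0.0664] [ 0.0123  0.3041 -0.0591] j6 [ 0.0587 -0.0226 -0.0434 -0.0482 -0.0491 -0.0493 -0.0492 -0.0492]
```

>>> step_arm --motion '[{"claw": 5, "delta_pos": [0, 0, 0], "turn": 0.018}, {"claw": 5, "delta_pos": [0, 0, 0], "turn": 0.018}, {"claw": 5, "delta_pos": [0, 0, 0], "turn": 0.018}, {"claw": 5, "delta_pos": [0, 0, 0], "turn": 0.016}, {"claw": 5, "delta_pos": [0, 0, 0], "turn": 0}, {"claw": 5, "delta_pos": [0, 0, 0], "turn": 0}]'

```text
clock: 9.85
eef_pos: [533.1, 69.6, 54.7]
tcp_rot: [3.141, 0.0, 2.644]
contact_force: [-0.9, 1.5, 5.4]
opening: 0.161
grasp_force: 27.9
```

```bash
sed -i 's/range(8)/range(5)/' st.py; python3 st.py
```

```text
[533.0894  69.5409  54.7371] yaw [2.6436 2.6437 2.6437 2.6437 2.6437] q6 -0.945982610282449 open 0.15513554211407957
F [-1.3684  1.3642  5.8334] Tz [ 0.0131 -0.065  -0.0709 -0.0515 -0.0358] [ 0.0966  0.3262 -0.042 ] j6 [ 0.0035 -0.0363 -0.0464 -0.0487 -0.049 ]
```

>>> step_arm --motion '[{"claw": 5, "delta_pos": [0, 0, 0], "turn": 0.018}, {"claw": 5, "delta_pos": [0, 0, 0], "turn": 0.018}, {"claw": 5, "delta_pos": [0, 0, 0], "turn": 0.018}, {"claw": 5, "delta_pos": [0, 0, 0], "turn": 0.016}, {"claw": 5, "delta_pos": [0, 0, 0], "turn": 0}, {"claw": 5, "delta_pos": [0, 0, 0], "turn": 0}]'

```text
clock: 10.6
eef_pos: [533.1, 69.6, 54.7]
tcp_rot: [3.141, 0.0, 2.574]
contact_force: [-1.8, 1.8, 5.7]
opening: 0.16
grasp_force: 27.9
```

```bash
python3 st.py
```

```text
[533.095   69.606   54.7188] yaw [2.5736 2.5736 2.5737 2.5737 2.5737] q6 -0.8760210750767703 open 0.1615697324929608
F [-1.3013  1.5427  6.3818] Tz [-0.0586 -0.0591 -0.0507 -0.0756 -0.0542] [ 0.1227  0.2925 -0.0596] j6 [ 0.0037 -0.0363 -0.0463 -0.0485 -0.0489]
```

>>> step_arm --motion '[{"claw": 5, "delta_pos": [0, 0, 0], "turn": 0.018}, {"claw": 5, "delta_pos": [0, 0, 0], "turn": 0.018}, {"claw": 5, "delta_pos": [0, 0, 0], "turn": 0.018}, {"claw": 5, "delta_pos": [0, 0, 0], "turn": 0.016}, {"claw": 5, "delta_pos": [0, 0, 0], "turn": 0}, {"claw": 5, "delta_pos": [0, 0, 0], "turn": 0}]'

```text
clock: 11.35
eef_pos: [533.1, 69.6, 54.7]
tcp_rot: [3.141, 0.0, 2.504]
contact_force: [-0.6, 2.0, 5.8]
opening: 0.158
grasp_force: 27.9
```

```bash
python3 st.py
```

```text
[533.139   69.6523  54.7434] yaw [2.5036 2.5036 2.5036 2.5037 2.5037] q6 -0.8060348998234028 open 0.15723341986382539
F [-1.2167  2.03    6.0814] Tz [-0.0618 -0.0005 -0.0681 -0.0871 -0.1104] [ 0.1967  0.2985 -0.0656] j6 [ 0.0038 -0.0361 -0.0462 -0.0484 -0.0488]
```

>>> step_arm --motion '[{"claw": 5, "delta_pos": [0, 0, 0], "turn": 0.018}, {"claw": 5, "delta_pos": [0, 0, 0], "turn": 0.018}, {"claw": 5, "delta_pos": [0, 0, 0], "turn": 0.018}, {"claw": 5, "delta_pos": [0, 0, 0], "turn": 0.016}, {"claw": 5, "delta_pos": [0, 0, 0], "turn": 0}, {"claw": 5, "delta_pos": [0, 0, 0], "turn": 0}]'

```text
clock: 12.1
eef_pos: [533.2, 69.7, 54.7]
tcp_rot: [3.141, 0.0, 2.433]
contact_force: [-1.3, 3.0, 5.2]
opening: 0.161
grasp_force: 27.9
```

```bash
python3 st.py
```

```text
[533.1587  69.6856  54.7347] yaw [2.4335 2.4336 2.4336 2.4337 2.4336] q6 -0.7359620918585709 open 0.1577342460013373
F [-0.8119  2.3159  5.478 ] Tz [-0.0482 -0.0278 -0.0939 -0.031  -0.0984] [ 0.236   0.2886 -0.0599] j6 [ 0.0039 -0.0361 -0.0461 -0.0483 -0.0487]
```

>>> step_arm --motion '[{"claw": 5, "delta_pos": [0, 0, 0], "turn": 0.018}, {"claw": 5, "delta_pos": [0, 0, 0], "turn": 0.018}, {"claw": 5, "delta_pos": [0, 0, 0], "turn": 0.018}, {"claw": 5, "delta_pos": [0, 0, 0], "turn": 0.016}, {"claw": 5, "delta_pos": [0, 0, 0], "turn": 0}, {"claw": 5, "delta_pos": [0, 0, 0], "turn": 0}]'

```text
clock: 12.85
eef_pos: [533.2, 69.7, 54.8]
tcp_rot: [3.141, 0.0, 2.364]
contact_force: [-1.1, 2.0, 6.1]
opening: 0.156
grasp_force: 27.8
```

```bash
python3 st.py
```

```text
[533.1844  69.7289  54.745 ] yaw [2.3635 2.3636 2.3635 2.3636 2.3636] q6 -0.6659895768020913 open 0.15953889935209867
F [-0.6705  2.3751  6.0044] Tz [-0.0601 -0.0847 -0.0892 -0.0347 -0.0703] [ 0.2818  0.3086 -0.0678] j6 [ 0.0039 -0.036  -0.046  -0.0482 -0.0486]
```

>>> step_arm --motion '[{"claw": 5, "delta_pos": [0, 0, 0], "turn": 0.018}, {"claw": 5, "delta_pos": [0, 0, 0], "turn": 0.018}, {"claw": 5, "delta_pos": [0, 0, 0], "turn": 0.018}, {"claw": 5, "delta_pos": [0, 0, 0], "turn": 0.016}, {"claw": 5, "delta_pos": [0, 0, 0], "turn": 0}, {"claw": 5, "delta_pos": [0, 0, 0], "turn": 0}]'

```text
clock: 13.6
eef_pos: [533.2, 69.7, 54.7]
tcp_rot: [3.141, 0.0, 2.293]
contact_force: [-0.6, 2.1, 6.0]
opening: 0.157
grasp_force: 27.8
```

```bash
python3 st.py
```

```text
[533.1981  69.7573  54.7213] yaw [2.2935 2.2936 2.2936 2.2936 2.2936] q6 -0.5959812793406011 open 0.1567128169813716
F [-1.0452  2.5605  5.6913] Tz [-0.0696 -0.0336 -0.0291 -0.0584 -0.0565] [ 0.3395  0.2835 -0.0494] j6 [ 0.004  -0.036  -0.046  -0.0482 -0.0485]
```

>>> step_arm --motion '[{"claw": 5, "delta_pos": [0, 0, 0], "turn": 0.018}, {"claw": 5, "delta_pos": [0, 0, 0], "turn": 0.018}, {"claw": 5, "delta_pos": [0, 0, 0], "turn": 0.018}, {"claw": 5, "delta_pos": [0, 0, 0], "turn": 0.016}, {"claw": 5, "delta_pos": [0, 0, 0], "turn": 0}, {"claw": 5, "delta_pos": [0, 0, 0], "turn": 0}]'

```text
clock: 14.35
eef_pos: [533.3, 69.8, 54.8]
tcp_rot: [3.141, 0.0, 2.224]
contact_force: [-1.0, 1.9, 5.3]
opening: 0.157
grasp_force: 27.8
```

```bash
python3 st.py
```

```text
[533.2377  69.7935  54.7317] yaw [2.2235 2.2236 2.2235 2.2235 2.2235] q6 -0.5259939968037105 open 0.15500760680220096
F [-0.9731  3.4046  5.2979] Tz [-0.0409 -0.0341 -0.0246 -0.0495 -0.0228] [ 0.3569  0.2843 -0.0344] j6 [ 0.004  -0.0359 -0.046  -0.0481 -0.0485]
```

>>> step_arm --motion '[{"claw": 5, "delta_pos": [0, 0, 0], "turn": 0.018}, {"claw": 5, "delta_pos": [0, 0, 0], "turn": 0.018}, {"claw": 5, "delta_pos": [0, 0, 0], "turn": 0.018}, {"claw": 5, "delta_pos": [0, 0, 0], "turn": 0.016}, {"claw": 5, "delta_pos": [0, 0, 0], "turn": 0}, {"claw": 5, "delta_pos": [0, 0, 0], "turn": 0}]'

```text
clock: 15.1
eef_pos: [533.2, 69.8, 54.7]
tcp_rot: [3.141, 0.0, 2.154]
contact_force: [-0.9, 2.4, 4.6]
opening: 0.158
grasp_force: 27.8
```

```bash
python3 st.py
```

```text
[533.2591  69.8249  54.7177] yaw [2.1535 2.1535 2.1536 2.1535 2.1536] q6 -0.4559920294074525 open 0.1585447272673065
F [-0.6787  3.2246  5.4758] Tz [-0.0614  0.0042  0.048  -0.0382  0.0189] [ 0.4378  0.2431 -0.0057] j6 [ 0.022  -0.0182 -0.0283 -0.0305 -0.0309]
```

>>> step_arm --motion '[{"claw": 5, "delta_pos": [0, 0, 0], "turn": 0.01}, {"claw": 5, "delta_pos": [0, 0, 0], "turn": 0.01}, {"claw": 5, "delta_pos": [0, 0, 0], "turn": 0.01}, {"claw": 5, "delta_pos": [0, 0, 0], "turn": 0.01}, {"claw": 5, "delta_pos": [0, 0, 0], "turn": 0}, {"claw": 5, "delta_pos": [0, 0, 0], "turn": 0}]'

```text
clock: 15.85
eef_pos: [533.3, 69.8, 54.7]
tcp_rot: [3.141, 0.0, 2.114]
contact_force: [-0.0, 2.9, 5.6]
opening: 0.161
grasp_force: 27.8
```

```bash
python3 st.py
```

```text
[533.3256  69.8478  54.7655] yaw [2.1136 2.1136 2.1137 2.1136 2.1136] q6 -0.4160796583378965 open 0.15217964627239486
F [-0.4765  3.1182  5.5352] Tz [0.0216 0.0018 0.0512 0.0246 0.014 ] [0.4893 0.2592 0.0227] j6 [0.0386 0.0129 0.0077 0.0071 0.0073]
```

>>> step_arm --motion '[{"claw": 5, "delta_pos": [0, 0, 0], "turn": 0.01}, {"claw": 5, "delta_pos": [0, 0, 0], "turn": 0.01}, {"claw": 5, "delta_pos": [0, 0, 0], "turn": 0}, {"claw": 5, "delta_pos": [0, 0, 0], "turn": 0}, {"claw": 5, "delta_pos": [0, 0, 0], "turn": 0}]'

```text
clock: 16.52
eef_pos: [533.3, 69.9, 54.7]
tcp_rot: [3.141, 0.0, 2.094]
contact_force: [-0.9, 3.6, 6.1]
opening: 0.158
grasp_force: 27.8
```

```bash
python3 st.py
```

```text
[533.3122  69.8603  54.7352] yaw [2.0937 2.0937 2.0937 2.0937 2.0937] q6 -0.3961012784172298 open 0.15436429002083135
F [-0.6545  3.4677  5.4955] Tz [-0.0069  0.0975  0.0204  0.0099  0.0386] [0.5024 0.2008 0.0319] j6 [0.0266 0.0253 0.0252 0.0255 0.0255]
```

>>> step_arm --motion '[{"claw": 5, "delta_pos": [0, 0, 0], "turn": 0.002}, {"claw": 5, "delta_pos": [0, 0, 0], "turn": 0.002}, {"claw": 5, "delta_pos": [0, 0, 0], "turn": 0.002}, {"claw": 5, "delta_pos": [0, 0, 0], "turn": 0.002}, {"claw": 5, "delta_pos": [0, 0, 0], "turn": 0.002}, {"claw": 5, "delta_pos": [0, 0, 0], "turn": 0.002}]'

```text
clock: 17.27
eef_pos: [533.3, 69.9, 54.7]
tcp_rot: [3.141, 0.0, 2.082]
contact_force: [-0.3, 4.4, 5.4]
opening: 0.159
grasp_force: 27.8
```

```bash
python3 st.py
```

```text
[533.3231  69.8579  54.7419] yaw [2.0818 2.0816 2.0818 2.0818 2.0818] q6 -0.38415893251652844 open 0.1567568434981849
F [-0.0203  3.4713  5.6697] Tz [0.1744 0.0607 0.0612 0.1167 0.0439] [0.491  0.2217 0.0914] j6 [0.0868 0.1002 0.1248 0.102  0.0949]
```

>>> step_arm --motion '[{"claw": 5, "delta_pos": [0, 0, 0], "turn": 0.003}, {"claw": 5, "delta_pos": [0, 0, 0], "turn": 0.003}, {"claw": 5, "delta_pos": [0, 0, 0], "turn": 0.002}]'

```text
clock: 17.77
eef_pos: [533.3, 69.9, 54.7]
tcp_rot: [3.141, 0.0, 2.074]
contact_force: [-0.9, 3.8, 5.4]
opening: 0.152
grasp_force: 27.8
```

```bash
python3 st.py
```

```text
[533.3181  69.884   54.7461] yaw [2.0737 2.0737 2.0738 2.0738 2.0739] q6 -0.37617918361249436 open 0.161456700843103
F [-0.5087  3.5171  4.8275] Tz [0.1447 0.1535 0.1373 0.0522 0.129 ] [0.517  0.1976 0.1234] j6 [0.1105 0.1137 0.1332 0.109  0.1014]
```

>>> step_arm --motion '[{"claw": 32, "delta_pos": [0, 0, 0], "turn": 0}, {"claw": 32, "delta_pos": [0, 0, 0], "turn": 0}, {"claw": 32, "delta_pos": [0, 0, 0], "turn": 0}, {"claw": 32, "delta_pos": [0, 0, 0], "turn": 0}, {"claw": 32, "delta_pos": [0, 0, -10], "turn": 0}, {"claw": 32, "delta_pos": [0, 0, -25], "turn": 0}, {"claw": 32, "delta_pos": [0, 0, -35], "turn": 0}, {"claw": 32, "delta_pos": [0, 0, -35], "turn": 0}]'

```text
clock: 18.68
eef_pos: [532.0, 69.3, 160.4]
tcp_rot: [-3.14, -0.001, 2.072]
contact_force: [-0.0, 0.8, -0.2]
opening: 0.371
grasp_force: 0.0
```

Run:
```python
from h import *
s=sense();print(s["eef_pos"],s["tcp_rot"]);p=s["eef_pos"];yaw=s["tcp_rot"][2]
# back to tab (open) with yaw 3.40: turn = -(3.402-yaw)
print("turn",-(3.402-yaw))
y=3.402;d=np.array([510.4,158.2])-p[:2]
print("after turning, shift x,y:",d@[np.cos(y),np.sin(y)],d@[np.sin(y),-np.cos(y)])
```

```text
[531.95154867  69.32864638 160.40104594] [-3.13957572e+00 -7.29985920e-04  2.07199577e+00]
turn -1.3300042338406026
after turning, shift x,y: -2.05713741663358 91.42403912591305
```

>>> step_arm --motion '[{"claw": 40, "delta_pos": [0, 0, 0], "turn": -0.12}, {"claw": 40, "delta_pos": [0, 0, 0], "turn": -0.12}, {"claw": 40, "delta_pos": [0, 0, 0], "turn": -0.12}, {"claw": 40, "delta_pos": [0, 0, 0], "turn": -0.12}, {"claw": 40, "delta_pos": [0, 0, 0], "turn": -0.12}, {"claw": 40, "delta_pos": [0, 0, 0], "turn": -0.12}, {"claw": 40, "delta_pos": [0, 0, 0], "turn": -0.12}, {"claw": 40, "delta_pos": [0, 0, 0], "turn": -0.12}]'

```text
clock: 19.35
eef_pos: [532.8, 69.4, 160.0]
tcp_rot: [-3.142, 0.0, 3.038]
contact_force: [-0.5, -0.3, -0.2]
opening: 0.468
grasp_force: 0.0
```

>>> step_arm --motion '[{"claw": 40, "delta_pos": [0, 0, 0], "turn": -0.12}, {"claw": 40, "delta_pos": [0, 0, 0], "turn": -0.12}, {"claw": 40, "delta_pos": [0, 0, 0], "turn": -0.12}, {"claw": 40, "delta_pos": [0, 0, 0], "turn": -0.01}, {"claw": 40, "delta_pos": [-0.5, 30.5, 0], "turn": 0}, {"claw": 40, "delta_pos": [-0.5, 30.5, 0], "turn": 0}, {"claw": 40, "delta_pos": [-1, 30.5, 0], "turn": 0}, {"claw": 40, "delta_pos": [0, 0, 0], "turn": 0}]'

```text
clock: 20.02
eef_pos: [510.4, 162.1, 159.8]
tcp_rot: [3.14, 0.001, -2.884]
contact_force: [-0.9, 0.4, -0.0]
opening: 0.47
grasp_force: 0.0
```

Run:
```python
from h import *
s=sense();print(s["eef_pos"],s["tcp_rot"])
T=grab_frame("top")["img"];S=grab_frame("scene")["img"]
def st(I): return cv2.resize((np.clip(I.astype(float)/110,0,1)**.7*255).astype(np.uint8),(400,400),interpolation=cv2.INTER_CUBIC)
cv2.imwrite("pics/g.png",np.hstack([st(T[210:274,312:376]),st(S[210:274,268:332])])[:,:,::-1])
```

```text
[510.36910736 162.08203271 159.83662965] [ 3.14014166e+00  5.25246298e-04 -2.88358551e+00]
```

View pics/g.png

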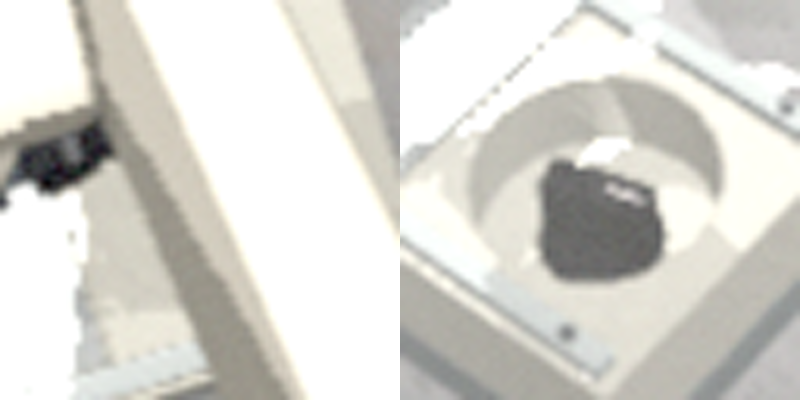

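The scene view shows the knob at (600,220), its bar now turned clockwise with the mark at (628,193). Next I'll regrip the tab and slide the cover shut.

>>> step_arm --motion '[{"claw": 40, "delta_pos": [0, -3.7, 20], "turn": 0}, {"claw": 40, "delta_pos": [0, 0, 20], "turn": 0}, {"claw": 40, "delta_pos": [0, 0, 15], "turn": 0}, {"claw": 40, "delta_pos": [0, 0, 10], "turn": 0}, {"claw": 40, "delta_pos": [0, 0, 0], "turn": 0}, {"claw": 40, "delta_pos": [0, 0, 0], "turn": 0}, {"claw": 0, "delta_pos": [0, 0, 0], "turn": 0}, {"claw": 0, "delta_pos": [0, 0, 0], "turn": 0}]' --force 30

```text
clock: 20.78
eef_pos: [513.0, 154.9, 95.3]
tcp_rot: [3.142, 0.002, -2.882]
contact_force: [-0.1, 1.4, 0.9]
opening: 0.195
grasp_force: 0.1
```

>>> step_arm --motion '[{"claw": 0, "delta_pos": [0, 0, 0], "turn": 0}, {"claw": 0, "delta_pos": [0, 0, 0], "turn": 0}, {"claw": 0, "delta_pos": [0, 0, 0], "turn": 0}]'

```text
clock: 21.03
eef_pos: [512.9, 155.1, 95.4]
tcp_rot: [-3.142, 0.002, -2.881]
contact_force: [-0.4, -0.7, 6.4]
opening: 0.105
grasp_force: 32.5
```

>>> step_arm --motion '[{"claw": 0, "delta_pos": [0, -6, 0], "turn": 0}, {"claw": 0, "delta_pos": [0, -13, 0], "turn": 0}, {"claw": 0, "delta_pos": [0, -13, 0], "turn": 0}, {"claw": 0, "delta_pos": [0, -13, 0], "turn": 0}, {"claw": 0, "delta_pos": [0, -13, 0], "turn": 0}, {"claw": 0, "delta_pos": [0, -13, 0], "turn": 0}, {"claw": 0, "delta_pos": [0, -8, 0], "turn": 0}, {"claw": 0, "delta_pos": [0, -4, 0], "turn": 0}]'

```text
clock: 21.7
eef_pos: [534.8, 74.1, 95.4]
tcp_rot: [-3.141, 0.002, -2.882]
contact_force: [1.0, 1.8, 5.4]
opening: 0.101
grasp_force: 32.4
```

>>> step_arm --motion '[{"claw": 0, "delta_pos": [0, -2, 0], "turn": 0}, {"claw": 0, "delta_pos": [0, -1.5, 0], "turn": 0}, {"claw": 0, "delta_pos": [0, 0, 0], "turn": 0}, {"claw": 0, "delta_pos": [0, 0, 0], "turn": 0}]'

```text
clock: 22.03
eef_pos: [535.6, 71.1, 95.4]
tcp_rot: [-3.141, 0.003, -2.881]
contact_force: [0.8, -1.0, 5.5]
opening: 0.108
grasp_force: 32.3
```

>>> step_arm --motion '[{"claw": 0, "delta_pos": [0, -1, 0], "turn": 0}, {"claw": 0, "delta_pos": [0, -1, 0], "turn": 0}, {"claw": 0, "delta_pos": [0, 0, 0], "turn": 0}]'

```text
clock: 22.28
eef_pos: [536.0, 69.9, 95.4]
tcp_rot: [3.141, 0.002, -2.882]
contact_force: [0.5, 2.9, 5.9]
opening: 0.107
grasp_force: 32.4
```

>>> step_arm --motion '[{"claw": 0, "delta_pos": [0, -1, 0], "turn": 0}, {"claw": 0, "delta_pos": [0, 0, 0], "turn": 0}]'

```text
clock: 22.45
eef_pos: [536.0, 69.8, 95.4]
tcp_rot: [3.14, 0.002, -2.882]
contact_force: [-1.2, 10.1, 6.0]
opening: 0.105
grasp_force: 32.4
```

>>> step_arm --motion '[{"claw": 40, "delta_pos": [0, 0, 0], "turn": 0}, {"claw": 40, "delta_pos": [0, 0, 0], "turn": 0}, {"claw": 40, "delta_pos": [0, 0, 0], "turn": 0}, {"claw": 40, "delta_pos": [0, 0, -20], "turn": 0}, {"claw": 40, "delta_pos": [0, 0, -36], "turn": 0}, {"claw": 40, "delta_pos": [0, 0, -36], "turn": 0}, {"claw": 40, "delta_pos": [35, 0, -15], "turn": 0}, {"claw": 40, "delta_pos": [35, 0, 0], "turn": 0}]'

```text
clock: 23.12
eef_pos: [470.2, 50.5, 205.0]
tcp_rot: [-3.14, 0.007, -2.881]
contact_force: [0.4, -0.1, -0.3]
opening: 0.466
grasp_force: 0.0
```

>>> step_arm --motion '[{"claw": 40, "delta_pos": [0, 35, 0], "turn": 0}, {"claw": 40, "delta_pos": [0, 35, 0], "turn": 0}, {"claw": 40, "delta_pos": [0, 35, 0], "turn": 0}, {"claw": 40, "delta_pos": [0, 35, 0], "turn": 0}, {"claw": 40, "delta_pos": [0, 0, 0], "turn": 0}, {"claw": 40, "delta_pos": [0, 0, 0], "turn": 0}]'

```text
clock: 23.62
eef_pos: [431.1, 186.8, 201.3]
tcp_rot: [-3.141, 0.0, -2.878]
contact_force: [-0.2, 0.0, 0.5]
opening: 0.471
grasp_force: 0.0
```

Run:
```python
from h import *
s=sense();print(s["eef_pos"],s["contact_force"])
T=grab_frame("top")["img"];S=grab_frame("scene")["img"]
def st(I): return cv2.resize((np.clip(I.astype(float)/150,0,1)*255).astype(np.uint8),(400,400),interpolation=cv2.INTER_CUBIC)
cv2.imwrite("pics/k.png",np.hstack([st(T[170:280,285:395]),st(S[170:280,250:360])])[:,:,::-1])
```

```text
[431.0587651  186.80254732 201.31463726] [-0.21366068  0.04054005  0.51841216]
```

View pics/k.png

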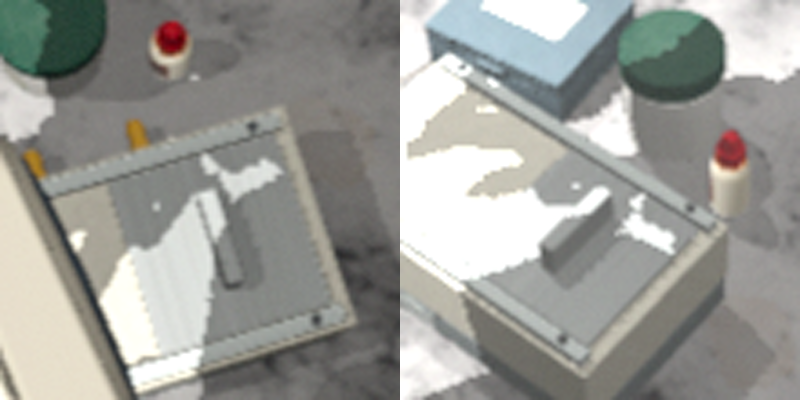

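The cover edge now sits at the end of the deck, running from about (290,130) to (340,310) in the top view. No crescent of the well shows, and the bottle, jar and slide box are in place. I'll hand it in.

```bash
python3 -c "
from rig import *
print(sign_off())"
```

```text
the job is handed in; nothing more can be done
None
```

I handed the job in at about 24 s: the knob is turned clockwise firmly onto its soft stop (an estimated 0.05–0.10 N m above friction, damage limit 0.165), the cover is fully shut again, and the bottle, jar and slide box look undisturbed in the last pictures.

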